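# Index the pin rack and pin the sprung link into its fork

### The arm

A 6-joint arm with a two-finger parallel gripper is mounted at the origin on the work surface. World frame = base frame: x ahead of the robot, y to its left, z up, the work surface at z = 0. Lengths are in m, angles in rad, forces in N, time in s.
With the tool pointing down it reaches from about 0.325 to 0.925 m from the base axis. Payload 3.1 kg.
Tool frame: the origin (TCP) lies midway between the tips of the shut fingers; the grasp point (between the pads) lies 19 mm behind it; z points along the fingers, y is the line along which they close (so a half turn about z gives the same grasp; the last joint's range is limited). The gripper opens to 85 mm and grips with 20 to 120 N. Pads are 22 mm wide; open, the fingers measure 114 mm over their backs; the gripper's body (76 mm by 85 mm) begins 54 mm behind the grasp point. The pads swing forward as they close: fully open they stand 13 mm farther back than shut.
Start: joints at [1.056, 0.217, 1.613, -0, 1.311, -0.112], TCP at [0.245, 0.575, 0.231] pointing down, gripper open.
Joint ranges: [-2.75, 2.75], [-0.78, 2.1], [0.31, 2.55], [-1.13, 4.27], [0.13, 2.63], [-2.58, 2.58]. Speed limits (rad/s): [2.79, 2.79, 3.14, 3.14, 3.14, 3.14].

### API

Orientations are given as a unit quaternion [w, x, y, z].
In Python, from station import arm gives the robot as it stands. The module is installed in compiled form; this text tells all that it offers.
- The arm moves only by the shell command python3 -m crank 'ROWS' [OPENING] [FORCE]. ROWS is JSON, a list of rows, each a list of 4 numbers: the shift along the tool's x, y, z each as a share of 0.2 m, from -1 to 1, then the turn about the tool's z as a share of 45 degrees, from -1 to 1. A call has 1 to 8 rows; each row is the pose to reach, as a shift and turn from the pose commanded when the call began, along the tool's axes at that moment; what a row does not reach only later rows make up. A row lasts 1/12 s, in which the tool goes at most 41.7 mm and 7.16 degrees, less where a joint would pass 70% of its speed; a pose out of reach is approached as far as the arm can. A call with a number of a shift or a turn outside -1 to 1 is refused whole. A call with a gripper value outside its range is refused whole. OPENING is the opening, from -1 (shut) to 1 (fully open), set as the call begins (- or left out, the last holds). The fingers move at their own pace and stop on an object; FORCE is the grip in N (left out, the last holds). Time passes only in rows, so rows that repeat a pose let the fingers close. It gives the time, the measured TCP pose, the force, the opening and the grip force at its end, in the units of the state.
- arm.get_obs(): the state, without advancing time (a new reading comes with each control period).
- arm.get_image(name): name is "scene" or "top" or "wrist"; returns the picture (480x640x3 uint8, red, green, blue); there is no depth.
- arm.camera_model(name): a dict with "fx", "fy", "cx", "cy" (pixels), "k1" (the pictures are not rectified: a ray, as slopes to the right and down, at radius r is drawn at 1 + k1 r^2 times it, then the intrinsics apply), "R" (3x3) and "t" (3): a world point X has camera coordinates R X + t. Camera axes: x right, y down, z forward; pixel columns grow to the right and rows downward; lengths in m; the calibration is good to about 2 mm. A picture is of the moment at which its call begins: read the wrist's pose just before it. camera_model takes no time and is no camera call; for the wrist camera it gives the pose at the moment of the call.
- arm.job_done(): hands the job in; it is judged then, once.
The state is a dict: "t": time; "q": joint angles; "joint_velocities": joint speeds; "joint_efforts": joint torques, N m; "tool_pos": TCP position; "eef_rot": TCP orientation; "wrist_force": force on the tool from outside, world axes, zero at the start; "moment": the same for the moment, N m; "finger_gap": opening from 0.0 (shut) to 1.0 (fully open); "finger_force": force on a finger pad.
Only numpy, scipy, OpenCV 4.12 (cv2) and the standard library are available. Lean on these libraries where they do the work, as an engineer would, in place of code of your own. Each camera call takes 0.05 s, during which the arm holds its last target. There are 200 camera calls.

### The job

Turn the revolving pin rack until the steel pin with the wide round collar stands in the middle of the opening in the rack's keeper hoop, at the pointer, then draw that pin out along its lean and push it down through the fork and the sprung link between its jaws until the collar sits flush on the fork, the pin upright, and let go. The link's spring holds its hole a little out of line, so the pin must be pushed, not dropped. Leave the other pins in their pockets and do not disturb the loose blocks and the spanner on the bench.

Things in the scene. Friction and masses are not known exactly. Their poses are not given: they have to be found in the camera images.
- rack_front (a point): Point fixed on the rack's foot where the mouth of the wanted pocket must come: in the middle of the hoop's opening, 105 mm from the rack's axis, 90 mm above the table, above the small pointer on the foot. The foot is a dark steel disc 320 mm across, 20 mm high; its own -x axis points from the rack's axis to this opening. The keeper is a steel hoop of 8 mm rod, radius 150 mm, 140 mm above the table, on posts, leaving 75 degrees free either side of the opening.
- carousel (a joint): Turn of the carousel from its start (rad), growing anticlockwise seen from above; it turns freely either way more than a full turn, with friction of 0.25 N m, and stays where it is left.
- rack_handle (a point): Centre of the black bar handle on top of the carousel, on its vertical axis, 198 mm above the table; the bar is 80 mm long (along its own x), 14 mm thick (y) and 40 mm tall, standing on a round cap 84 mm across whose top is 178 mm above the table; at that height a guard ring of 8 mm rod, 180 mm across, on three spokes, turns with the carousel. Grip the bar from above and turn. Its axes turn with the carousel: its own -x points to pocket0.
- pocket0 (a point): Centre of the mouth of the pocket that holds the collared pin, 105 mm from the carousel's axis, 90 mm above the table. Six such pockets of square steel tube (24.5 mm outside, 16.5 mm bore; two are empty) stand at 60 degree steps, each leaning outward 30 degrees from vertical. The guard ring above stands in the way of a gripper pointing straight down, so the gripper must come in tilted along the pocket's lean.
- collar_pin_grip (a point): Middle of the grip of the wanted steel pin, a plain cylinder 22 mm across and 32 mm long; its own z axis runs along the pin from tip to head. Below the grip (its lower end 16 mm from this point) is the round collar, 34 mm across and 6 mm thick; then the shank, 14 mm across and 55 mm long with the last 10 mm tapering to a 5 mm tip. It starts with its collar resting on the pocket's mouth, leaning outward 30 degrees. About 0.2 kg.
- pin_seat (a point): Centre of the underside of the wanted pin's collar, 22 mm below the middle of its grip along the pin.
- fork_hole (a point): Centre of the hole's mouth on the flat top of the fork, 76 mm above the table; z up. The fork has two level jaws 60 x 60 mm, 12 mm thick, 16 mm apart, with holes of 16.5 mm in line; the fixed fork stands on a steel foot. Its own +x is the way the link runs out, away from the arm.
- link (a joint): Slide (m) of the aluminium link, whose flat eye (12 mm thick, 16.5 mm hole) lies between the jaws: 0 when its hole is in line with the fork's holes; a spring of 2500 N/m holds it at 0.004, moved along the fork's +x. The pin's tapered tip wedges it into line when pushed down with about 10 to 15 N.
- square_pin_grip (a point): Pin with a square head 22 mm wide and 30 mm tall, middle of the head: leave in its pocket.
- tee_pin_grip (a point): Pin with a tee head (cross bar 44 mm), middle of the head: leave in its pocket.
- ball_pin_grip (a point): Pin with a ball head 26 mm across, middle of the head: leave in its pocket.
- collar_pin: The wanted pin itself; origin at the tip of its shank, z along the pin towards its head.
- pocket2 (a point): Centre of the mouth of the pocket of the square-headed pin.
- pocket3 (a point): Centre of the mouth of the pocket of the tee-headed pin.
- pocket4 (a point): Centre of the mouth of the pocket of the ball-headed pin.
- die_small_mid (a point): Steel forming block 50 x 50 x 28 mm between rack and fork, its middle: bystander.
- die_slab_mid (a point): Steel forming block 60 x 45 x 30 mm beside the fork, its middle: bystander.
- spanner_grip (a point): Spanner lying on the left of the bench, its grip: bystander.
Mind the look-alikes: they are no part of the job. What is shaped like the collar_pin but blue or purple is not meant.

How it is judged:
On the way, in this order (a step that is already met when the one before it is completed fails the run):
1. the rack is turned: the collared pin, still in its pocket, stands at the middle of the opening (pocket mouth within 25 mm of the front point) and the rack is at rest (distance between pocket0 and rack_front below 0.025 m and velocity of joint carousel between -0.1 and 0.1 rad/s and distance between pin_seat and pocket0 below 0.008 m), for 0.2 s.
2. the pin is drawn out of its pocket while that pocket still faces the opening (distance between pin_seat and pocket0 above 0.065 m and distance between pocket0 and rack_front below 0.035 m), for 0.1 s.
At the end, for the whole second after the job is handed in: The collared pin stands upright (within 0.1 rad) through fork and link, its collar within 3 mm of the fork's top and 4 mm of the hole's axis, released and at rest; the three other pins are in their pockets (horizontal distance between pin_seat and fork_hole below 0.004 m and z of pin_seat in the frame of fork_hole between -0.003 and 0.003 m and angle between collar_pin_grip's own z axis and vertical below 0.1 rad and distance between square_pin_grip and pocket2 below 0.03 m and distance between tee_pin_grip and pocket3 below 0.03 m and distance between ball_pin_grip and pocket4 below 0.03 m and linear speed of collar_pin below 0.02 m/s); the robot touches nothing.
It fails at once if another pin is pulled out of its pocket (its head more than 30 mm from the pocket's mouth) (not (distance between square_pin_grip and pocket2 below 0.03 m) or not (distance between tee_pin_grip and pocket3 below 0.03 m) or not (distance between ball_pin_grip and pocket4 below 0.03 m)).
It fails at once if one of the loose blocks or the spanner is moved more than 40 mm (distance of any of die_small_mid, die_slab_mid, spanner_grip from where it was at the start of the episode above 0.04 m).
It also fails if it takes over 61 s, if anything falls off the work surface, if the arm or the gripper's body presses on something with over 40 N, if the wrist force passes 120 N, or if a joint passes its speed limit or range.

## Working session

There is one attempt and no reset: what is moved stays moved. The work goes in short steps, Python scripts to look and compute and a shell command to move; the robot and the scene stay as the last step left them, time stands still between calls to the robot, and variables do not carry over. Pictures are saved under pics/ and viewed, at most 10 in all, crops included, and the job is handed in when it is done.

```bash
mkdir -p pics; ls; cat > h.py <<'E'
import numpy as np, cv2
from station import arm
from scipy.spatial.transform import Rotation as Rot
def snap(n,f):
    m=arm.camera_model(n); im=cv2.cvtColor(arm.get_image(n),cv2.COLOR_RGB2BGR); cv2.imwrite('pics/'+f+'.png',im)
    np.save('pics/'+f+'.npy',m,allow_pickle=True); return im,m
def load(f): return cv2.imread('pics/'+f+'.png'),np.load('pics/'+f+'.npy',allow_pickle=True).item()
def ray(m,u,v):
    d=np.array([(u-m['cx'])/m['fx'],(v-m['cy'])/m['fy']]); s=d.copy()
    for _ in range(30): s=d/(1+m['k1']*(s@s))
    R=np.array(m['R']);t=np.array(m['t']); return -R.T@t, R.T@np.array([s[0],s[1],1])
def onz(m,u,v,z):
    c,d=ray(m,u,v); return c+d*(z-c[2])/d[2]
def proj(m,X):
    p=np.array(m['R'])@np.array(X)+np.array(m['t']); s=p[:2]/p[2]; s=s*(1+m['k1']*(s@s)); return np.array([m['fx']*s[0]+m['cx'],m['fy']*s[1]+m['cy']])
def tri(*a):
    A=np.zeros((3,3));b=np.zeros(3)
    for m,u,v in a:
        c,d=ray(m,u,v); d=d/np.linalg.norm(d); P=np.eye(3)-np.outer(d,d); A+=P;b+=P@c
    return np.linalg.solve(A,b)
def shift(X):
    "world vector -> tool-axes row shares"
    o=arm.get_obs(); w,x,y,z=o['eef_rot']; return Rot.from_quat([x,y,z,w]).inv().apply(X)/0.2
def st():
    o=arm.get_obs(); w,x,y,z=o['eef_rot']; R=Rot.from_quat([x,y,z,w]).as_matrix()
    print('t',round(o['t'],2),'p',np.round(o['tool_pos'],4),'F',np.round(o['wrist_force'],1),'gap',round(float(o['finger_gap']),3),'ff',np.round(o['finger_force'],1)); print(np.round(R,3)); print('q',np.round(o['q'],3))
E
python3 - <<'E'
from h import *
st()
for n in ('scene','top'):
    im,m=snap(n,n+'0'); print(n,m['fx'],m['k1'],np.round(-np.array(m['R']).T@m['t'],3))
E
```

```text
pics
t 0.0 p [0.2445 0.5743 0.23  ] F [-0.6 -1.   0.6] gap 0.998 ff 0.0
[[-0.92   0.392 -0.001]
 [ 0.392  0.92  -0.002]
 [ 0.    -0.002 -1.   ]]
q [ 1.056  0.218  1.615  0.     1.311 -0.112]
scene 476.2771891848707 0.020185307146613585 [ 1.222 -0.429  1.07 ]
top 588.0006984313866 0.011690485383522325 [0.388 0.071 1.395]
```

View pics/top0.png

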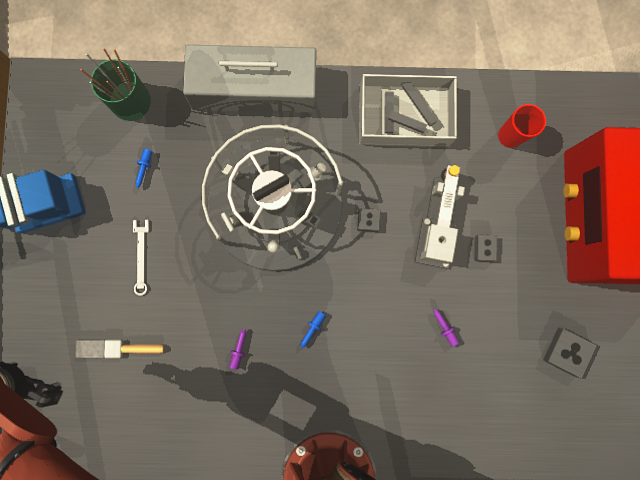

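View pics/scene0.png

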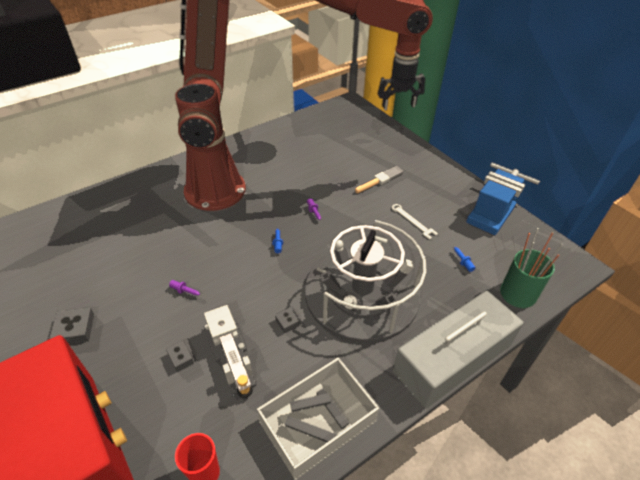

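```bash
python3 - <<'E'
from h import *
a,m=load('top0'); b,_=load('scene0')
A=cv2.resize(a[115:280,190:410],None,fx=3.6,fy=3.6,interpolation=cv2.INTER_CUBIC)
cv2.imwrite('pics/c1.png',A)
B=cv2.resize(b[205:345,285:445],None,fx=4,fy=4,interpolation=cv2.INTER_CUBIC)
cv2.imwrite('pics/c2.png',B)
h=onz(m,271,188,.218);print(h, onz(m,271,190,.178))
f=onz(m,442,240,.076);print('fork',f,'r',np.linalg.norm(f[:2]))
for p in [(340,185),(218,238)]:
  X=onz(m,*p,.14);print(X,X-h)
E
```

```text
[0.62499063 0.13606742 0.218     ] [0.62877532 0.13817933 0.178     ]
fork [ 0.54280084 -0.24557717  0.076     ] r 0.5957691640809393
[ 0.65066985 -0.00905066  0.14      ] [ 0.02567922 -0.14511809 -0.078     ]
[0.52921887 0.25101257 0.14      ] [-0.09577176  0.11494515 -0.078     ]
```

View pics/c1.png

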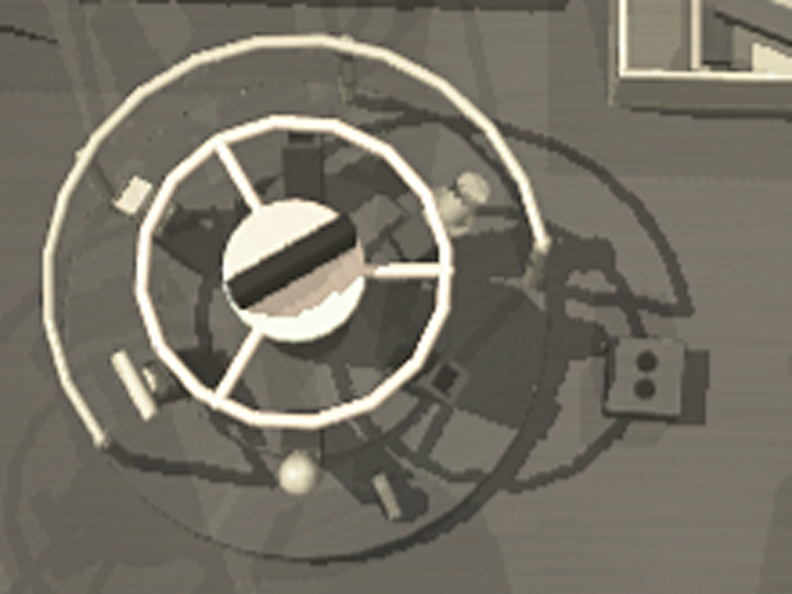

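View pics/c2.png

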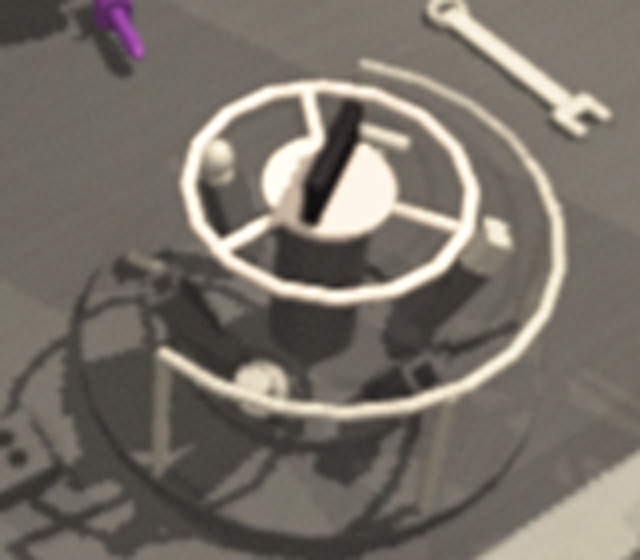

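Top view: rack axis about (271,190). Heads are the round grip on a collar at (319,169), square (227,169), tee (227,222) and ball (273,246). The pin at (319,169) is the only steel one with a collar; the blue and purple pins lie on the bench and aren't meant. The pointer (298,252) and the hoop gap put the opening at about -155°, pocket0 is at about -60°, and the fork hole is at (442,240). I'll go above the rack.

```bash
R='[-0.87,-0.42,-0.5,0]'; python3 -m crank '[[-0.87,-0.42,-0.38,0],[-0.87,-0.42,-0.38,0],[-0.87,-0.42,-0.38,0],[-0.87,-0.42,-0.38,0],[-0.87,-0.42,-0.38,0],[-0.87,-0.42,-0.38,0]]'
python3 -m crank '[[-0.87,-0.42,-0.38,0],[-0.87,-0.42,-0.38,0],[-0.87,-0.42,-0.38,0],[-0.87,-0.42,-0.38,0],[-0.87,-0.42,-0.38,0],[-0.87,-0.42,-0.38,0]]'
python3 -m crank '[[-0.87,-0.42,0,0.82],[-0.87,-0.42,0,0.82],[-0.87,-0.42,0,0.82],[-0.87,-0.42,0,0.82],[-0.87,-0.42,0,0.82],[-0.87,-0.42,0,0.82],[-0.87,-0.42,0,0.82]]'
python3 - <<'E'
from h import *
st(); im,m=snap('wrist','w0'); print(np.round(m['R'],2),-np.array(m['R']).T@m['t'])
for n,z in (('top0',.178),('w0',.178)):
    im,m=load(n); p=proj(m,[.626,.137,z]); print(p)
    k=(im.min(2)>190).astype(np.uint8)
    if n=='top0': k[:,:240]=0;k[:,300:]=0
    k=cv2.morphologyEx(k,cv2.MORPH_OPEN,np.ones((9,9)))
    for c in cv2.findContours(k,0,2)[0]:
        (u,v),r=cv2.minEnclosingCircle(c)
        print(n,u,v,r,onz(m,u,v,z)) if r>8 else 0
E
```

```text
t: 0.6
tool_pos: [0.3775, 0.4259, 0.311]
eef_rot: [0.003, 0.203, 0.979, 0.001]
wrist_force: [0.0, 0.5, 0.8]
finger_gap: 1.001
finger_force: 0.0
t: 1.1
tool_pos: [0.5042, 0.2796, 0.3863]
eef_rot: [0.004, 0.203, 0.979, 0.0]
wrist_force: [0.4, 1.4, 0.3]
finger_gap: 1.0
finger_force: 0.0
t: 1.68
tool_pos: [0.6266, 0.1378, 0.3815]
eef_rot: [-0.001, 0.501, 0.866, -0.001]
wrist_force: [0.2, 0.5, 0.3]
finger_gap: 1.004
finger_force: 0.0
t 1.68 p [0.6266 0.1378 0.3815] F [0.2 0.5 0.3] gap 1.004 ff 0.0
[[-0.499  0.867 -0.003]
 [ 0.867  0.499  0.   ]
 [ 0.002 -0.002 -1.   ]]
q [ 1.070e-01  1.780e-01  1.383e+00  1.000e-03  1.584e+00 -4.150e-01]
[[ 0.87  0.5  -0.  ]
 [ 0.47 -0.82  0.31]
 [ 0.15 -0.27 -0.95]] [0.58691123 0.20772388 0.52467706]
[271.52622131 191.31373775]
top0 267.0 177.0 10.000100135803223 [0.65636458 0.14733935 0.178     ]
[325.43947109 209.03620318]
w0 236.0 402.0 12.041694641113281 [ 0.65321585 -0.14687254  0.178     ]
w0 368.5 393.0 10.30786418914795 [ 0.79548233 -0.04583687  0.178     ]
w0 497.0 269.5 21.219194412231445 [0.82922475 0.17389423 0.178     ]
w0 345.0 208.5 34.86053466796875 [0.64353213 0.14778411 0.178     ]
w0 308.5 202.5 29.740644454956055 [0.60714937 0.13422033 0.178     ]
w0 249.5 151.0 8.321758270263672 [0.5300422  0.15077219 0.178     ]
```

View pics/w0.png

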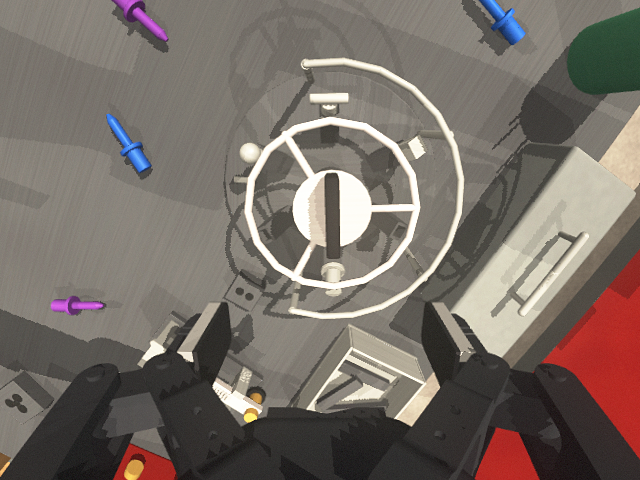

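```bash
python3 - <<'E'
from h import *
im,m=load('w0'); t,mt=load('top0')
# cap: white or bar pixels near centre
k=np.zeros(im.shape[:2],np.uint8); k[160:265,285:380]=1
w=((im.min(2)>150)&(k>0)).astype(np.uint8); w=cv2.morphologyEx(w,cv2.MORPH_OPEN,np.ones((11,11)))
ys,xs=np.nonzero(w); hull=cv2.convexHull(np.c_[xs,ys].astype(np.int32)); P=np.array([onz(m,*p[0],.178)[:2] for p in hull])
c,r=cv2.minEnclosingCircle(P.astype(np.float32)); print('cap',c,r)
d=((im.max(2)<45)&(k>0)).astype(np.uint8); ys,xs=np.nonzero(d); print(xs.min(),xs.max(),ys.min(),ys.max())
n,l,s,ce=cv2.connectedComponentsWithStats(d); i=1+np.argmax(s[1:,4]); rc=cv2.minAreaRect(np.c_[np.nonzero(l==i)[::-1]].astype(np.float32)); print(rc)
b=cv2.boxPoints(rc); Q=np.array([onz(m,*p,.218) for p in b]); print(np.round(Q,4), Q.mean(0))
a=np.array(c)
ends=[onz(m,305,64,.14)[:2],onz(m,291,311,.14)[:2]]
for e in ends: v=e-a; print('end',np.hypot(*v),np.degrees(np.arctan2(v[1],v[0])))
for mm,u,v,z in ((m,242,180,.03),(mt,190+388/3.6,115+495/3.6,.03)):
  e=onz(mm,u,v,z)[:2]-a; print('ptr',np.hypot(*e),np.degrees(np.arctan2(e[1],e[0])))
e=onz(m,332,290,.123)[:2]-a; print('pin head',np.hypot(*e),np.degrees(np.arctan2(e[1],e[0])))
print('fork',proj(m,[.543,-.246,.076]))
E
```

```text
cap (0.6307737231254578, 0.13976916670799255) 0.04350024461746216Traceback (most recent call last):
  File "<stdin>", line 8, in <module>
    return umr_minimum(a, axis, None, out, keepdims, initial, where)
ValueError: zero-size array to reduction operation minimum which has no identity
```

```bash
python3 - <<'E'
from h import *
im,m=load('w0'); t,mt=load('top0')
a=np.array([.6308,.1398])
L=[onz(m,332,v,.218) for v in (174,258)]; d=L[1]-L[0]; print('bar',L,np.linalg.norm(d),np.degrees(np.arctan2(d[1],d[0])),(L[0]+L[1])/2)
k=np.zeros(im.shape[:2],bool); k[165:270,315:350]=1
d=((im.max(2)<85)&k).astype(np.uint8); n,l,s,ce=cv2.connectedComponentsWithStats(d); i=1+np.argmax(s[1:,4]); print(s[i]); rc=cv2.minAreaRect(np.c_[np.nonzero(l==i)[::-1]].astype(np.float32)); print(rc)
ends=[onz(m,305,64,.14)[:2],onz(m,291,311,.14)[:2]]
for e in ends: v=e-a; print('end',np.hypot(*v),np.degrees(np.arctan2(v[1],v[0])))
for mm,u,v,z in ((m,242,180,.03),(mt,190+388/3.6,115+495/3.6,.03)):
  e=onz(mm,u,v,z)[:2]-a; print('ptr',np.hypot(*e),np.degrees(np.arctan2(e[1],e[0])))
e=onz(m,332,290,.123)[:2]-a; print('pin head',np.hypot(*e),np.degrees(np.arctan2(e[1],e[0])))
E
```

```text
bar [array([0.61046394, 0.17620103, 0.218     ]), array([0.65140653, 0.10599263, 0.218     ])] 0.08127432368835852 -59.75105816721674 [0.63093523 0.14109683 0.218     ]
[325 173  15  86 501]
((332.09661865234375, 215.54051208496094), (85.06585693359375, 13.358678817749023), 88.78113555908203)
end 0.1487752105440661 130.37648686692813
end 0.1526225914726628 -79.36161111249224
ptr 0.12913592818868516 -154.19443266230311
ptr 0.13331260301711528 -153.38608069490883
pin head 0.12227991543425003 -58.73410447815737
```

Rack axis (0.631, 0.140); the bar and pocket0 are at -59.6° and the opening is at -154.4°, so I need to turn about 95° clockwise. The cap radius of 43.5 mm, bar length of 81 mm and hoop radius of 150 mm all agree with the given sizes.

```bash
python3 -m crank '[[0,0.025,0.3,0],[0,0.025,0.5,0],[0,0.025,0.7,0],[0,0.025,0.85,0],[0,0.025,0.96,0],[0,0.025,0.96,0],[0,0.025,0.96,0]]'
python3 -m crank '[[0,0,0,0],[0,0,0,0],[0,0,0,0],[0,0,0,0],[0,0,0,0],[0,0,0,0]]' -1 60
python3 -m crank '[[0,0,0,0],[0,0,0,0],[0,0,0,0],[0,0,0,0]]'
```

```text
t: 2.32
tool_pos: [0.6285, 0.1425, 0.1895]
eef_rot: [-0.002, 0.499, 0.867, -0.001]
wrist_force: [-0.2, 0.2, 0.5]
finger_gap: 0.999
finger_force: 0.0
t: 2.82
tool_pos: [0.6313, 0.1411, 0.1926]
eef_rot: [0.001, 0.5, 0.866, 0.001]
wrist_force: [-3.2, 0.3, 2.1]
finger_gap: 0.151
finger_force: 60.4
t: 3.15
tool_pos: [0.6313, 0.141, 0.1925]
eef_rot: [0.001, 0.5, 0.866, 0.0]
wrist_force: [-2.4, -0.4, 5.2]
finger_gap: 0.151
finger_force: 59.5
```

```bash
python3 -m crank '[[0,0,0,0.1],[0,0,0,0.2],[0,0,0,0.3],[0,0,0,0.4],[0,0,0,0.5],[0,0,0,0.6],[0,0,0,0.7],[0,0,0,0.7]]'
python3 -m crank '[[0,0,0,0.1],[0,0,0,0.2],[0,0,0,0.3],[0,0,0,0.4],[0,0,0,0.5],[0,0,0,0.6],[0,0,0,0.7],[0,0,0,0.7]]'
python3 -m crank '[[0,0,0,0.1],[0,0,0,0.2],[0,0,0,0.3],[0,0,0,0.4],[0,0,0,0.5],[0,0,0,0.6],[0,0,0,0.7],[0,0,0,0.7]]'
python3 -m crank '[[0,0,0,0],[0,0,0,0],[0,0,0,0],[0,0,0,0]]'
python3 - <<'E'
from h import *
st()
E
```

```text
t: 3.82
tool_pos: [0.6325, 0.1414, 0.1926]
eef_rot: [0.001, 0.717, 0.697, 0.002]
wrist_force: [3.3, 0.6, 4.1]
finger_gap: 0.153
finger_force: 59.3
t: 4.48
tool_pos: [0.6336, 0.141, 0.1926]
eef_rot: [0.001, 0.879, 0.477, 0.003]
wrist_force: [4.9, 0.5, 2.4]
finger_gap: 0.154
finger_force: 59.2
t: 5.15
tool_pos: [0.6344, 0.1401, 0.1926]
eef_rot: [0.001, 0.975, 0.22, 0.004]
wrist_force: [8.9, -1.3, 1.8]
finger_gap: 0.151
finger_force: 59.0
t: 5.48
tool_pos: [0.6345, 0.1402, 0.1926]
eef_rot: [0.001, 0.975, 0.221, 0.004]
wrist_force: [9.2, -1.3, 0.8]
finger_gap: 0.155
finger_force: 59.0
t 5.48 p [0.6345 0.1402 0.1926] F [ 9.2 -1.3  0.8] gap 0.155 ff 59.0
[[ 0.902  0.432  0.009]
 [ 0.432 -0.902 -0.001]
 [ 0.008  0.004 -1.   ]]
q [ 0.11   0.296  1.592 -0.002  1.245  1.235]
```

```bash
python3 -m crank '[[0,0,0,0],[0,0,0,0],[0,0,0,0],[0,0,-0.15,0],[0,0,-0.35,0],[0,0,-0.55,0],[0,0,-0.75,0],[-0.2,0,-0.85,0]]' 1 60
python3 -m crank '[[-0.2,0,0,0],[-0.4,0,0,0],[-0.45,0,0,0],[-0.45,0,0,0],[-0.45,0,0,0]]'
python3 - <<'E'
from h import *
st(); im,m=snap('wrist','w1'); 
E
```

```text
t: 6.15
tool_pos: [0.6018, 0.1266, 0.3645]
eef_rot: [0.0, 0.975, 0.222, 0.005]
wrist_force: [-0.1, -1.0, 2.1]
finger_gap: 0.999
finger_force: 0.0
t: 6.57
tool_pos: [0.5157, 0.0863, 0.3598]
eef_rot: [-0.0, 0.975, 0.221, 0.0]
wrist_force: [0.1, -0.1, -0.0]
finger_gap: 1.001
finger_force: 0.0
t 6.57 p [0.5157 0.0863 0.3598] F [ 0.1 -0.1 -0. ] gap 1.001 ff 0.0
[[ 0.902  0.431  0.001]
 [ 0.431 -0.902  0.   ]
 [ 0.001 -0.    -1.   ]]
q [ 0.031 -0.081  1.691  0.     1.531  1.157]
```

View pics/w1.png

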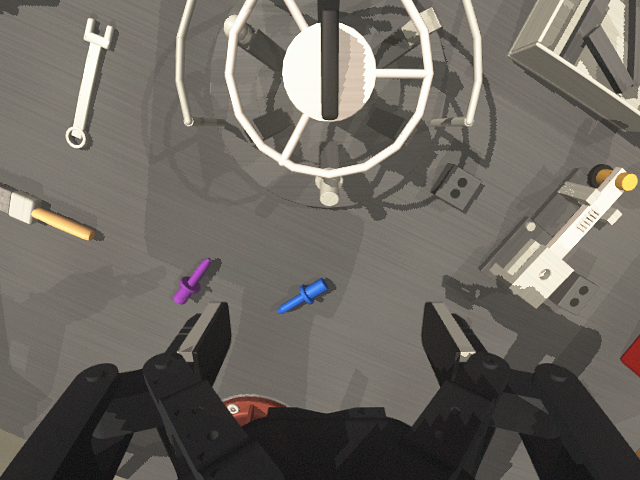

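```bash
python3 - <<'E'
from h import *
im,m=load('w1'); t,mt=load('top0')
a=np.array([.6308,.1403])
w=(im.min(2)>150).astype(np.uint8); w[130:]=0; w[:,:275]=0; w[:,385:]=0; w=cv2.morphologyEx(w,cv2.MORPH_OPEN,np.ones((11,11)))
ys,xs=np.nonzero(w); P=np.array([onz(m,*map(float,p),.178)[:2] for p in zip(xs,ys)]); print('cap',cv2.minEnclosingCircle(P.astype(np.float32)))
g=im[165:215,305:355].min(2); print(np.round(cv2.resize(g,(25,25),interpolation=cv2.INTER_AREA)).astype(int))
for u,v,z in ((330,198,.123),(330,185,.123)):
  e=onz(m,u,v,z)[:2]; print(e,np.hypot(*(e-a)),np.degrees(np.arctan2(*(e-a)[::-1])))
for u,v in ((189,122),(469,121)):
  e=onz(m,u,v,.14)[:2]-a; print('end',np.hypot(*e),np.degrees(np.arctan2(*e[::-1])))
print('fork',onz(m,545,274,.076),onz(mt,442,240,.076),tri((m,545,274),(mt,442,240)))
cv2.imwrite('pics/c3.png',cv2.resize(im[150:330,440:640],None,fx=4,fy=3.3*1.0,interpolation=cv2.INTER_CUBIC)) 
E
```

```text
cap ((0.6317648887634277, 0.14078304171562195), 0.043164581060409546)
[[181 154 134 116 104 103  99  79  88  90  89  88  93  94  95  95  92  76
   72  72  84 124 142 189 217]
 [240 236 231 219 207 181 151 116 102 102 125 137 137 119 107 100 119 142
  187 219 228 238 243 246 248]
 [250 250 249 247 245 240 238 232 221 212 197 178 175 193 217 228 237 242
  246 248 251 251 251 250 248]
 [237 242 246 247 248 249 250 249 248 245 240 237 240 245 248 250 251 251
  251 248 246 242 237 229 217]
 [140 164 186 209 227 237 241 245 247 248 249 250 250 251 249 246 243 237
  230 219 200 174 148 122  97]
 [ 97  95 102 109 116 152 179 181 206 225 235 241 239 231 220 202 177 158
  132  97  85  78  73  76  74]
 [ 98  98  96  98  98 162 188 177 125 105 131 158 157 138 117 110 102 116
  136  78  75  76  77  77  76]
 [ 98  99 100 100 103 186 195 180 167 109 100 107 109 111 126 110  99 123
  174  85  76  77  77  75  78]
 [ 98  98  95 104 101 176 189 169 164 131 101 107 111 113 108 107 102 150
  172  78  75  76  77  76  76]
 [ 96  99 105 106 105 156 190 162 166 184 151 113 109 112 109 105 108 137
  123  77  
[... 1227 characters left out ...]
6  71  68  64  62  62
   62  65  66  75  73  81  86]
 [102 102 103 105  99  97  98  97 101  99  93 100  87  82  65  71  78  91
   92  83  81 103 113 111 114]
 [101 102 102 101 102 101 100 102 102 101  99  99 102 101 102 102 100 100
  101 100 101 101 107 110 112]
 [100 100 102 102 102  98 101 102 101 102 101 101 101 102 100 102 103 102
  100  99  99  99  99 106 109]]
[0.5212406  0.08410046] 0.12313265138196006 -152.84400943404663
[0.53465676 0.09057237] 0.10824213251620038 -152.65089054625855
end 0.14818423645060055 130.91747960220698
end 0.15170805348503322 -79.0271282944349
fork [ 0.5478264  -0.24354268  0.076     ] [ 0.54280084 -0.24557717  0.076     ] [ 0.54542148 -0.24776512  0.06993045]
```

Wrist view: the pin head is at (329,199), in the middle of the opening, at radius 123.8 mm (124 expected) and about 1.5° off centre, so about 3 mm. This move set only turns about the tool's z, so I'll take the top ~11 mm of the leaning grip with the fingertips, which keeps the gripper body above the guard ring.

```bash
python3 -m crank '[[0.01,0.022,0.2,-0.033],[0.01,0.022,0.4,-0.033],[0.01,0.022,0.6,-0.033],[0.01,0.022,0.8,-0.033],[0.01,0.022,0.9,-0.033],[0.01,0.022,0.9,-0.033],[0.01,0.022,0.9,-0.033]]'
python3 -m crank '[[0,0,0.1,0],[0,0,0.2,0],[0,0,0.27,0],[0,0,0.32,0],[0,0,0.32,0],[0,0,0.32,0]]'
python3 -m crank '[[0,0,0.01,0],[0,0,0.02,0],[0,0,0.02,0],[0,0,0.02,0]]'
```

```text
t: 7.2
tool_pos: [0.5195, 0.0835, 0.1783]
eef_rot: [-0.0, 0.972, 0.234, -0.002]
wrist_force: [0.6, -0.4, 1.0]
finger_gap: 1.002
finger_force: 0.0
t: 7.7
tool_pos: [0.5211, 0.0833, 0.1174]
eef_rot: [0.0, 0.972, 0.234, 0.001]
wrist_force: [0.0, 0.1, -0.0]
finger_gap: 1.002
finger_force: 0.0
t: 8.03
tool_pos: [0.52, 0.0831, 0.1125]
eef_rot: [0.0, 0.972, 0.234, 0.0]
wrist_force: [0.6, -0.4, 1.0]
finger_gap: 1.0
finger_force: 0.0
```

```bash
python3 -m crank '[[0,0,0.01,0],[0,0,0.02,0],[0,0,0.02,0],[0,0,0.02,0]]'
python3 -m crank '[[0,0,0.01,0],[0,0,0.02,0],[0,0,0.02,0],[0,0,0.02,0]]'
```

```text
t: 8.37
tool_pos: [0.5193, 0.0831, 0.1076]
eef_rot: [-0.0, 0.972, 0.234, -0.0]
wrist_force: [1.1, -0.3, -0.1]
finger_gap: 0.995
finger_force: 0.0
t: 8.7
tool_pos: [0.5194, 0.0831, 0.1036]
eef_rot: [-0.0, 0.972, 0.233, -0.0]
wrist_force: [0.1, -0.0, -0.1]
finger_gap: 1.0
finger_force: 0.0
```

```bash
python3 -m crank '[[0,0,0,0],[0,0,0,0],[0,0,0,0],[0,0,0,0],[0,0,0,0],[0,0,0,0],[0,0,0,0],[0,0,0,0]]' -1 60
python3 - <<'E'
from h import *
st(); im,m=snap('wrist','w2'); cv2.imwrite('pics/w2c.png',im[100:440,120:520])
E
```

```text
t: 9.37
tool_pos: [0.5195, 0.0833, 0.1042]
eef_rot: [-0.0, 0.972, 0.234, -0.0]
wrist_force: [-1.9, -0.4, 2.4]
finger_gap: 0.232
finger_force: 58.6
t 9.37 p [0.5195 0.0833 0.1042] F [-1.9 -0.4  2.4] gap 0.232 ff 58.6
[[ 0.891  0.454 -0.   ]
 [ 0.454 -0.891  0.   ]
 [-0.    -0.    -1.   ]]
q [0.025 0.157 1.943 0.    1.042 1.125]
```

View pics/w2c.png

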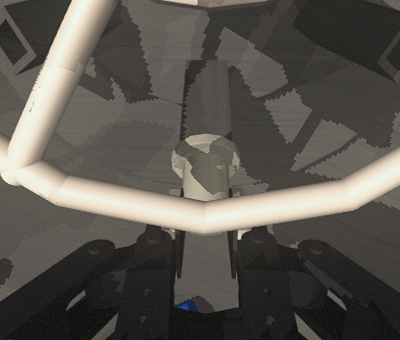

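```bash
python3 -m crank '[[-0.025,0,-0.043,0],[-0.05,0,-0.087,0],[-0.075,0,-0.13,0],[-0.1,0,-0.173,0],[-0.125,0,-0.217,0],[-0.15,0,-0.26,0],[-0.175,0,-0.303,0],[-0.2,0,-0.346,0]]'
python3 -m crank '[[-0.025,0,-0.043,0],[-0.05,0,-0.087,0],[-0.05,0,-0.087,0],[-0.05,0,-0.087,0]]'
python3 - <<'E'
from h import *
st(); im,m=snap('wrist','w3'); cv2.imwrite('pics/w3c.png',im[60:440,60:620])
f,mf=load('w1'); cv2.imwrite('pics/w1f.png',cv2.resize(f[150:330,460:640],None,fx=3.2,fy=3.2,interpolation=cv2.INTER_CUBIC))
A=cv2.imread('pics/w3c.png'); B=cv2.imread('pics/w1f.png'); cv2.imwrite('pics/pair.png',np.hstack([cv2.resize(A,(400,271)),cv2.resize(B,(271,271))]))
E
```

```text
t: 10.08
tool_pos: [0.4831, 0.0646, 0.174]
eef_rot: [0.0, 0.972, 0.233, -0.0]
wrist_force: [-0.2, 0.5, -3.3]
finger_gap: 0.234
finger_force: 58.9
t: 10.42
tool_pos: [0.4754, 0.0603, 0.1914]
eef_rot: [0.0, 0.972, 0.233, 0.001]
wrist_force: [0.3, -0.1, -2.4]
finger_gap: 0.232
finger_force: 58.9
t 10.42 p [0.4754 0.0603 0.1914] F [ 0.3 -0.1 -2.4] gap 0.232 ff 58.9
[[ 0.891  0.454  0.002]
 [ 0.454 -0.891  0.   ]
 [ 0.002  0.001 -1.   ]]
q [-0.021 -0.061  1.988  0.     1.212  1.079]
```

View pics/pair.png

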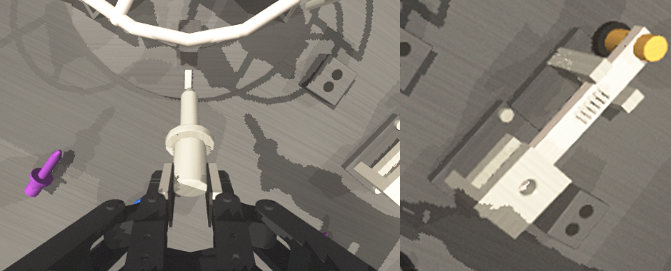

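The pin is drawn out cleanly and load-bearing, with its tip leading toward tool +x. Next I'll go to the near side of the fork, turn tool x along the fork's x, and measure the hole from close by.

```bash
python3 -m crank '[[-0.09,0.16,-0.075,0],[-0.18,0.32,-0.075,0],[-0.27,0.48,-0.075,0],[-0.354,0.645,-0.075,0],[-0.354,0.645,-0.075,0]]' - 80
python3 -m crank '[[-0.09,0.16,-0.075,0.15],[-0.18,0.32,-0.075,0.3],[-0.27,0.48,-0.075,0.45],[-0.354,0.645,-0.075,0.6],[-0.354,0.645,-0.075,0.75],[-0.354,0.645,-0.075,0.8],[-0.354,0.645,-0.075,0.8],[-0.354,0.645,-0.075,0.8]]'
python3 - <<'E'
from h import *
st(); im,m=snap('wrist','w4'); t,mt=load('top0'); w1,m1=load('w1')
for u,v in ((442,240),(453,172)): print(onz(mt,u,v,.05))
print('exp hole px',proj(m,[.545,-.2455,.076]))
for f in np.arange(-.04,.05,.02): pass
cv2.imwrite('pics/w4s.png',im)
E
```

```text
t: 10.88
tool_pos: [0.4706, -0.0925, 0.2054]
eef_rot: [0.002, 0.973, 0.231, -0.001]
wrist_force: [0.5, -0.0, -2.8]
finger_gap: 0.226
finger_force: 79.0
t: 11.55
tool_pos: [0.4658, -0.2333, 0.2196]
eef_rot: [-0.001, 0.997, -0.078, -0.001]
wrist_force: [1.0, 0.6, -2.0]
finger_gap: 0.223
finger_force: 79.4
t 11.55 p [ 0.4658 -0.2333  0.2196] F [ 1.   0.6 -2. ] gap 0.223 ff 79.4
[[ 0.988 -0.155 -0.001]
 [-0.155 -0.988  0.001]
 [-0.002 -0.001 -1.   ]]
q [-0.599  0.006  1.867  0.     1.27   1.127]
[ 0.54584968 -0.25180994  0.05      ]
[ 0.70620519 -0.27817894  0.05      ]
exp hole px [326.03410726 128.05198905]
```

View pics/w4s.png

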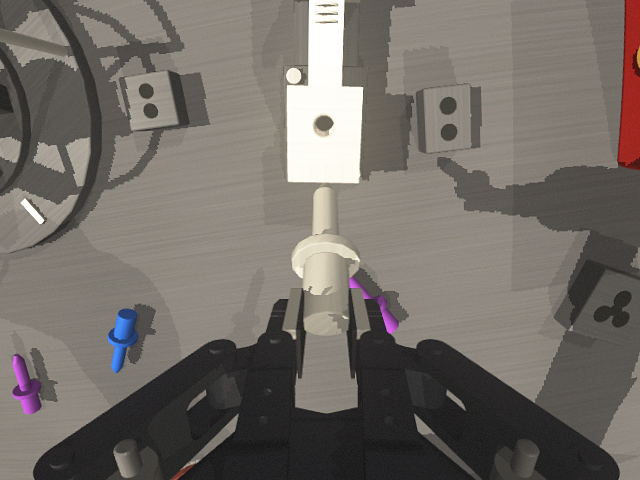

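```bash
python3 - <<'E'
from h import *
im,m=load('w4'); print('cam',-np.array(m['R']).T@m['t'])
T=np.array([.4658,-.2333]); ex=np.array([.988,-.155]); ey=np.array([-.155,-.988])
def loc(u,v,z): X=onz(m,u,v,z)[:2]-T; return np.round([X@ex*1e3,X@ey*1e3],1)
for n,u,v in (('hole',324,125),('fl',287,85),('fr',362,88),('nr',358,183),('nl',288,182)): print(n,loc(u,v,.076),onz(m,u,v,.076))
g=im[95:195:3,324].min(1); print(g); print(im[125,310:340].min(1))
k=(im[110:141,308:341].min(2)<200).astype(np.uint8); n,l,s,c=cv2.connectedComponentsWithStats(k); print(s,c+[308,110])
# pin axis: intersect tip & head-top rays with tool's xz plane (y=0)
for n,u,v in (('tip',326,187),('collar',326,262),('headtop',326,322)):
    c,d=ray(m,u,v); e=np.array([*ey,0]); s=((np.array([*T,0])-c)@e)/(d@e); X=c+d*s; print(n,np.round((X[:2]-T)@ex*1e3,1),np.round(X[2]*1e3,1))
E
```

```text
cam [ 0.54555324 -0.24580167  0.36245315]
hole [82.5 -1.9] [ 0.54760898 -0.24423957  0.076     ]
fl [113. -31.] [ 0.58217729 -0.22020388  0.076     ]
fr [110.7  28.1] [ 0.57081489 -0.27825904  0.076     ]
nr [35.3 27. ] [ 0.49653731 -0.26543786  0.076     ]
nl [ 36.2 -32.5] [ 0.50658904 -0.20675828  0.076     ]
[248 245 246 248 247 246 226 103  89  89  89  89 134 178 225 247 241 243
 247 244 246 245 245 242 243 242 241 241 241 181 124 181 180 182]
[248 246 222 168 145 120 102  86  84  87  89  90  87  86  89  91  89  89
  88  87  84  80 118 218 240 237 245 247 247 247]
[[  0   0  33  31 674]
 [  5   5  21  22 349]] [[324.81454006 125.03115727]
 [322.4269341  124.93982808]]
tip 83.0 375.5
collar 86.8 377.2
headtop 91.4 379.4
```

The hole is 82.5 mm ahead of and 1.9 mm left of the tool; the near face is 36 mm ahead and the fork width is 59.5 mm (60 given). I'll use the near face to swing the leaning pin upright in the pads.

```bash
python3 -m crank '[[-0.125,0,0,0],[-0.125,0,0.2,0],[-0.125,0,0.4,0],[-0.125,0,0.5,0],[-0.125,0,0.578,0],[-0.125,0,0.578,0],[-0.125,0,0.578,0]]' - 40
python3 -m crank '[[0.04,0,0,0],[0.06,0,0,0],[0.08,0,0,0],[0.1,0,0,0],[0.12,0,0,0],[0.13,0,0,0],[0.13,0,0,0]]'
```

```text
t: 12.18
tool_pos: [0.4408, -0.2287, 0.1041]
eef_rot: [-0.001, 0.997, -0.078, -0.001]
wrist_force: [0.5, -0.3, -2.0]
finger_gap: 0.22
finger_force: 79.5
t: 12.77
tool_pos: [0.4633, -0.2333, 0.1055]
eef_rot: [-0.001, 0.997, -0.077, -0.006]
wrist_force: [-12.5, 1.8, 4.4]
finger_gap: 0.22
finger_force: 81.4
```

```bash
python3 -m crank '[[0.02,0,0,0],[0.04,0,0,0],[0.06,0,0,0],[0.08,0,0,0],[0.1,0,0,0],[0.11,0,0,0],[0.12,0,0,0],[0.12,0,0,0]]' -1 40
python3 - <<'E'
from h import *
st()
E
```

```text
t: 13.43
tool_pos: [0.4883, -0.2371, 0.1055]
eef_rot: [-0.001, 0.997, -0.078, -0.004]
wrist_force: [-7.9, 1.3, 3.1]
finger_gap: 0.223
finger_force: 82.8
t 13.43 p [ 0.4883 -0.2371  0.1055] F [-7.9  1.3  3.1] gap 0.223 ff 82.8
[[ 0.988 -0.155 -0.008]
 [-0.155 -0.988  0.002]
 [-0.008 -0.001 -1.   ]]
q [-0.58   0.193  1.898 -0.003  1.058  1.148]
```

```bash
python3 -m crank '[[-0.06,0,0,0],[-0.12,0,0,0],[-0.12,0,-0.15,0],[-0.12,0,-0.3,0],[-0.12,0,-0.42,0],[-0.12,0,-0.42,0],[-0.12,0,-0.42,0]]'
python3 - <<'E'
from h import *
st(); im,m=snap('wrist','w5'); s,ms=snap('scene','s5')
o=np.array(arm.get_obs()['tool_pos']); print(proj(m,o),proj(ms,o))
# expected pixels for upright pin: axis at tool x +6.6 ; headtop z+19, tip z-74
ex=np.array([.988,-.155,0])
for ang in (30,10,0,-10):
    a=np.radians(ang); piv=o+ex*.0066+np.array([0,0,.011]); d=ex*np.sin(a)-np.array([0,0,np.cos(a)])
    print(ang,'tip w',proj(m,piv+d*.084),'collar w',proj(m,piv+d*.029),'s tip',proj(ms,piv+d*.084),'coll',proj(ms,piv+d*.029))
p=proj(ms,o); u,v=map(int,p)
cv2.imwrite('pics/p5.png',np.hstack([cv2.resize(im[140:380,200:460],(520,480)),cv2.resize(s[v-20:v+40,u-16:u+16],(256,480),interpolation=cv2.INTER_CUBIC)])); print(u-16,v-20)
E
```

```text
t: 14.02
tool_pos: [0.4696, -0.2354, 0.1924]
eef_rot: [0.002, 0.997, -0.078, 0.004]
wrist_force: [0.0, -0.1, -2.5]
finger_gap: 0.223
finger_force: 82.2
t 14.02 p [ 0.4696 -0.2354  0.1924] F [ 0.  -0.1 -2.5] gap 0.223 ff 82.2
[[ 0.988 -0.156  0.007]
 [-0.156 -0.988 -0.004]
 [ 0.007  0.003 -1.   ]]
q [-0.598  0.037  1.889  0.     1.207  1.129]
[323.5328885  305.66448219] [201.6248054  270.36273122]
30 tip w [323.65576015 186.93260439] collar w [323.50609223 255.45035678] s tip [211.73438491 300.54763704] coll [205.18282232 280.27507545]
10 tip w [323.81169782 225.06285105] collar w [323.58187143 269.84018419] s tip [209.0184954  294.82906616] coll [204.26407591 278.38933426]
0 tip w [323.87171591 244.89964739] collar w [323.61190321 278.16751544] s tip [207.35814605 290.90017148] coll [203.6843489  277.03405503]
-10 tip w [323.92105671 265.15836634] collar w [323.63629035 287.02553008] s tip [205.55847077 286.41206661] coll [203.04684409 275.4566241 ]
185 250
```

View pics/p5.png

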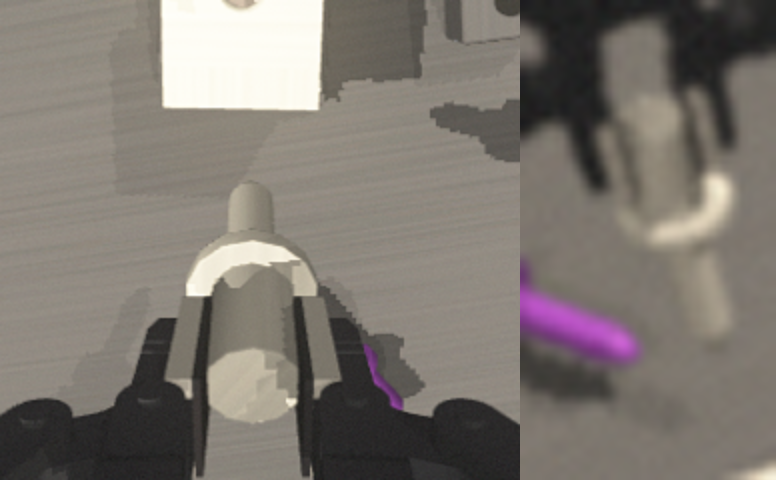

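Wrist crop: the tip is now at about (326,232) and the head at about (325,330), so roughly 5° of lean remains, down from 30°. I'll measure the hole and tip numerically in the same picture.

```bash
python3 - <<'E'
from h import *
im,m=load('w5'); o=np.array([.4696,-.2354]); ex=np.array([.988,-.156]); ey=np.array([-.156,-.988])
h=proj(m,[.5476,-.2442,.076]); print('exp',h); u,v=h.astype(int)
y0,x0=max(v-22,0),u-22
k=(im[y0:v+22,x0:u+22].min(2)<200).astype(np.uint8); n,l,s,c=cv2.connectedComponentsWithStats(k); print(s[1:],c[1:]+[x0,y0])
for i in range(1,n):
  if s[i,4]>100: p=c[i]+[x0,y0]; X=onz(m,*p,.076)[:2]; print('hole',X,(X-o)@ex,(X-o)@ey)
for v in (228,232,236):
  X=onz(m,326,v,.120)[:2]; print('tip',X,(X-o)@ex,(X-o)@ey)
# grey cross sections of shank
print(im[222:250,326].min(1)); print(im[245,305:350].min(1))
X=onz(m,325,330,.2105)[:2]; print('head',(X-o)@ex,(X-o)@ey)
E
```

```text
exp [320.94885508 132.03192584]
[[ 11  11  23  24 418]] [[319.32057416 132.1076555 ]]
hole [ 0.54773498 -0.2430016 ] 0.07838320961230365 -0.004678671963732249
tip [ 0.48656669 -0.23821422] 0.017202109058356115 0.00013364468933779256
tip [ 0.48381626 -0.23778097] 0.014417096555627043 0.00013465702966891364
tip [ 0.48104508 -0.23734444] 0.011611072501959852 0.0001356783671821636
[123 131 127 124 125 128 129 130 118 114 121 123 124 127 125 127 125 125
 126 127 128 126 128 127 126 123 125 126]
[130 132 129 130 132 132 132 129 125 148 156 155 157 151 149 147 144 140
 136 133 129 127 119 116 116 115 111 112 111 105  99 109 126 131 129 133
 125 128 126 126 127 126 127 132 128]
head -0.002426179101899219 -0.0006028679591223248
```

```bash
python3 - <<'E'
from h import *
_,m=load('w5'); _,ms=load('s5'); o=np.array([.4696,-.2354,.1924]); R=np.array([[.988,-.156,0],[-.156,-.988,0],[0,0,1]])
for n,a,b in (('tip',(326,233),(209.4,291.5)),('head',(326,332),(201.3,263.8)),('hole?',(319.9,132),None)):
    if b: X=tri((m,*a),(ms,*b)); print(n,np.round(R@(X-o)*1e3,1), proj(m,X),proj(ms,X))
E
```

```text
tip [ 16.2  -2.2 -65.8] [322.49864609 232.35953051] [208.45046758 291.67031232]
head [ 3.2 -2.  26.6] [321.54116    329.84826536] [200.43399552 263.71458446]
```

The pin's triangulated length is 93 mm, which is right, and about 8° of lean is left. I'll give it a second nudge against the near face, 6 mm further.

```bash
python3 -m crank '[[0,0,0.2,0],[0,0,0.35,0],[0,0,0.42,0],[0,0,0.42,0],[0.06,0,0.42,0],[0.12,0,0.42,0],[0.12,0,0.42,0]]'
python3 -m crank '[[0.01,0,0,0],[0.02,0,0,0],[0.03,0,0,0],[0.03,0,0,0],[0.03,0,0,0]]'
python3 -m crank '[[-0.08,0,0,0],[-0.15,0,0,0],[-0.15,0,-0.15,0],[-0.15,0,-0.3,0],[-0.15,0,-0.42,0],[-0.15,0,-0.42,0],[-0.15,0,-0.42,0],[-0.15,0,-0.42,0]]'
python3 - <<'E'
from h import *
st(); im,m=snap('wrist','w6'); snap('scene','s6'); print(im[215:275:1,326].min(1))
E
```

```text
t: 14.7
tool_pos: [0.4902, -0.2371, 0.1044]
eef_rot: [-0.001, 0.997, -0.078, -0.002]
wrist_force: [-2.9, 1.5, -0.7]
finger_gap: 0.222
finger_force: 83.0
t: 15.12
tool_pos: [0.4929, -0.2375, 0.1045]
eef_rot: [-0.001, 0.997, -0.078, -0.005]
wrist_force: [-8.8, 1.5, 4.3]
finger_gap: 0.221
finger_force: 83.4
t: 15.78
tool_pos: [0.4667, -0.2336, 0.1882]
eef_rot: [-0.0, 0.997, -0.078, 0.0]
wrist_force: [0.5, 0.6, -2.2]
finger_gap: 0.223
finger_force: 82.7
t 15.78 p [ 0.4667 -0.2336  0.1882] F [ 0.5  0.6 -2.2] gap 0.223 ff 82.7
[[ 0.988 -0.156  0.   ]
 [-0.156 -0.988  0.   ]
 [-0.    -0.    -1.   ]]
q [-0.599  0.039  1.895  0.     1.207  1.129]
[119 118 120 119 119 132 124 120 125 129 127 130 131 130 129 127 123 129
 126 126 125 130 126 117 122 120 118 117 118 118 117 119 117 118 116 117
 119 120 118 116 118 115 109 115 113 117 119 120 218 230 224 223 224 223
 223 223 224 226 232 127]
```

```bash
python3 - <<'E'
from h import *
im,m=load('w6'); o=np.array([.4667,-.2336]); ex=np.array([.988,-.156]); ey=np.array([-.156,-.988])
for v in (238,):
  for z in (.122,.117,.112):
    X=onz(m,326,v,z)[:2]; print(z,'tip front edge',(X-o)@ex,(X-o)@ey)
h=proj(m,[.5475,-.2438,.076]).astype(int); y0,x0=h[1]-20,h[0]-20
k=(im[y0:h[1]+20,x0:h[0]+20].min(2)<200).astype(np.uint8); n,l,s,c=cv2.connectedComponentsWithStats(k); i=1+np.argmax(s[1:,4]); p=c[i]+[x0,y0]; X=onz(m,*p,.076)[:2]; print('hole',s[i],X,(X-o)@ex,(X-o)@ey)
# shank side edges at rows, blurred
for v in (243,250,256):
  g=np.abs(np.diff(im[v-1:v+2,300:352].astype(int).mean(2).mean(0))); print(v,300+np.argsort(g)[-4:],np.sort(g)[-4:])
# square-edge midlines of fork top (bright)
b=(im.min(2)>225); 
for v in (100,115,160,175): xs=np.nonzero(b[v,250:400])[0]+250; print(v,xs.min(),xs.max(),[(onz(m,q,v,.076)[:2]-o)@ey for q in (xs.min(),xs.max())])
E
```

```text
0.122 tip front edge 0.0116628971699076 -4.4255426720141585e-05
0.117 tip front edge 0.010018930628926377 -4.4579431909055444e-05
0.112 tip front edge 0.008374964087945153 -4.490343709796952e-05
hole [  9   9  23  24 429] [ 0.54785012 -0.24296446] 0.08163717623514695 -0.003407331112368274
243 [315 335 314 334] [ 9.66666667 12.22222222 15.33333333 15.44444444]
250 [336 314 335 313] [ 9.66666667 11.88888889 20.22222222 24.11111111]
256 [314 323 336 313] [ 7.22222222 10.22222222 20.77777778 21.11111111]
100 282 365 [np.float64(-0.03127508696667915), np.float64(0.02762650796348643)]
115 282 364 [np.float64(-0.03162456103151541), np.float64(0.027217180038728937)]
160 283 362 [np.float64(-0.03202623102659099), np.float64(0.026717126618616836)]
175 283 361 [np.float64(-0.03243425705909818), np.float64(0.02630436058274977)]
```

```bash
python3 -m crank '[[0.15,-0.008,0,0],[0.28,-0.008,0,0],[0.3725,-0.008,0,0],[0.3725,-0.008,0.08,0],[0.3725,-0.008,0.16,0],[0.3725,-0.008,0.16,0],[0.3725,-0.008,0.16,0]]' -1 80
python3 - <<'E'
from h import *
st(); im,m=snap('wrist','w7'); o=np.array(arm.get_obs()['tool_pos'])[:2]; ex=np.array([.988,-.156]); ey=np.array([-.156,-.988])
h=proj(m,[.5475,-.2441,.076]); print('hole px',h, 'tool rel hole', (np.array([.5475,-.2441])-o)@ex,(np.array([.5475,-.2441])-o)@ey)
u,v=h.astype(int); print(im[v-44:v+36:4,u-30:u+32:3].min(2)); print(u-30,v-44)
E
```

```text
t: 16.47
tool_pos: [0.5389, -0.2427, 0.1537]
eef_rot: [-0.002, 0.997, -0.078, -0.003]
wrist_force: [-0.0, 0.5, -2.2]
finger_gap: 0.226
finger_force: 82.8
t 16.47 p [ 0.5389 -0.2427  0.1537] F [-0.   0.5 -2.2] gap 0.226 ff 82.8
[[ 0.988 -0.156 -0.006]
 [-0.156 -0.988  0.003]
 [-0.006 -0.003 -1.   ]]
q [-0.542  0.227  1.755  0.     1.166  1.186]
hole px [326.46620024 236.2048332 ] tool rel hole 0.007658913434470633 -0.0004727252640284551
[[ 86  85  89  88  92  90  91  87  89  89  94  96  91  91  91  94  93  91
   91  94  91]
 [210 207 209 209 210 210 211 225 225 224 223 224 224 224 223 223 222 223
  224 222 224]
 [211 213 216 214 213 215 209 210 222 225 225 225 225 225 225 224 225 222
  223 221 221]
 [232 225 217 217 220 219 218 219 228 231 230 227 227 227 228 226 228 228
  227 227 225]
 [226 216 207 207 209 207 206 209 207 226 225 226 224 223 223 223 222 223
  221 222 223]
 [227 227 212 209 213 213 212 212 213 209 225 226 226 227 226 227 225 226
  227 224 224]
 [227 227 229 217 216 214 213 214 216 230 229 228 230 229 230 228 228 231
  228 228 226]
 [227 227 224 219 212 209 207 210 209
[... 428 characters left out ...]
1 228 149 105 125 113 109  99 100 122 105 143 145 150
  147 150 144]
 [226 225 224 224 224 226 206 133 122 116 105 100  97  95 127 144 145 144
  144 145 142]
 [226 224 225 225 226 213 170 132 123 114 108 100 100  88 138 202 142 143
  144 141 143]
 [228 229 228 221 216 219 160 131 125 116 107 101  97  80 227 225 227 228
  226 228 227]
 [220 220 215 208 205 206 158 131 123 114 108  98  98  83 223 220 219 216
  218 216 217]
 [225 225 211 211 212 173 113 116 114 107 103 102 101  93 127 230 224 222
  223 222 222]
 [221 211 209 171 123 127 120 128 184 203 203 202 153 107  99  96  94 231
  226 226 226]
 [220 218 128 128 205 198 203 194 197 199 199 195 192 198 200 203 133  94
  114 223 225]]
296 192
```

```bash
python3 -m crank '[[0,0,0.02,0],[0,0,0.04,0],[0,0,0.06,0],[0,0,0.08,0],[0,0,0.1,0],[0,0,0.1,0]]'
python3 -m crank '[[0.01,0,0.015,0],[0.01,0,0.03,0],[0.01,0,0.045,0],[0.01,0,0.06,0],[0.01,0,0.06,0]]'
```

```text
t: 17.02
tool_pos: [0.5401, -0.2436, 0.1358]
eef_rot: [-0.0, 0.997, -0.078, -0.001]
wrist_force: [0.6, -0.2, -2.5]
finger_gap: 0.225
finger_force: 82.8
t: 17.43
tool_pos: [0.5426, -0.2442, 0.1243]
eef_rot: [-0.0, 0.997, -0.078, -0.0]
wrist_force: [-0.9, -0.1, -2.9]
finger_gap: 0.224
finger_force: 82.9
```

```bash
python3 -m crank '[[0,0,0.015,0],[0,0,0.03,0],[0,0,0.045,0],[0,0,0.06,0],[0,0,0.06,0]]'
python3 -m crank '[[0,0,0.015,0],[0,0,0.03,0],[0,0,0.045,0],[0,0,0.06,0],[0,0,0.06,0]]'
```

```text
t: 17.85
tool_pos: [0.5433, -0.2444, 0.1127]
eef_rot: [0.0, 0.997, -0.078, 0.001]
wrist_force: [0.4, 1.1, -0.4]
finger_gap: 0.219
finger_force: 83.0
t: 18.27
tool_pos: [0.5442, -0.2446, 0.1033]
eef_rot: [0.0, 0.997, -0.078, 0.001]
wrist_force: [-1.5, 2.7, 9.5]
finger_gap: 0.228
finger_force: 84.4
```

```bash
python3 -m crank '[[0,0,0.015,0],[0,0,0.03,0],[0,0,0.03,0],[0,0,0.03,0]]' -1 100
python3 -m crank '[[0,0,0.015,0],[0,0,0.03,0],[0,0,0.03,0],[0,0,0.03,0]]'
```

```text
t: 18.6
tool_pos: [0.5449, -0.2448, 0.0983]
eef_rot: [0.0, 0.997, -0.078, 0.002]
wrist_force: [-0.8, 2.3, 12.5]
finger_gap: 0.217
finger_force: 98.8
t: 18.93
tool_pos: [0.5456, -0.2449, 0.0947]
eef_rot: [0.0, 0.997, -0.078, 0.002]
wrist_force: [-5.5, 5.1, 22.6]
finger_gap: 0.22
finger_force: 100.3
```

```bash
python3 -m crank '[[-0.005,-0.005,0,0],[-0.01,-0.01,0,0],[-0.01,-0.01,0.01,0],[-0.01,-0.01,0.02,0],[-0.01,-0.01,0.02,0]]'
python3 - <<'E'
from h import *
st(); im,m=snap('wrist','w8'); s,ms=snap('scene','s8'); o=np.array(arm.get_obs()['tool_pos'])
for n,X in (('fork plane',[.5475,-.2441,.076]),('collar top flush',[.5475,-.2441,.082]),('head flush',[.5475,-.2441,.114]),('head +10',[.5475,-.2441,.124])): print(n,proj(m,X),proj(ms,X))
# profile along the image column through the pin axis and one 10mm aside
c=int(round(proj(m,[.5475,-.2441,.09])[0])); 
for d in (0,12): print(c+d,'rows 200..340 step4',im[200:340:3,c+d].min(1))
E
```

```text
t: 19.35
tool_pos: [0.5458, -0.2448, 0.0946]
eef_rot: [0.002, 0.997, -0.078, 0.004]
wrist_force: [-8.3, 4.7, 32.5]
finger_gap: 0.218
finger_force: 101.5
t 19.35 p [ 0.5458 -0.2448  0.0946] F [-8.3  4.7 32.5] gap 0.218 ff 101.5
[[ 0.988 -0.156  0.008]
 [-0.156 -0.988 -0.005]
 [ 0.008  0.004 -1.   ]]
q [-5.390e-01  3.050e-01  1.782e+00 -1.000e-03  1.045e+00  1.189e+00]
fork plane [324.18514862 284.44017104] [219.73977502 322.14727411]
collar top flush [324.17511001 289.52744931] [219.3932876  320.77675142]
head flush [324.1094121  323.43387003] [217.50005014 313.29097482]
head +10 [324.08346302 337.13917368] [216.89227141 310.88887621]
324 rows 200..340 step4 [230 228 229 229 228 229 228 237 119  91 113 198 200 199 198 203 200 199
 202 206 123  98 195 190 190 200  87  90  91  92  90  91  86  94  95  89
  89  90 139 137 137 136 143 136 135 138 132]
336 rows 200..340 step4 [228 226 225 228 227 226 228 227 132  91  82 197 198 196 212 205 196 200
 202 207 121  89  99 191 111 115 106  92  93  90  89  90  93  92  92  89
  90  89 101 115 113 100 111 129 130 132 130]
```

```bash
python3 - <<'E'
from h import *
_,m=load('w8'); H=np.array([.5475,-.2441,0]); ex=np.array([.988,-.156,0])
for dz in (0,.004,.008):
  P=lambda dx,z: round(proj(m,H+ex*dx+np.array([0,0,z+dz]))[1],1)
  print(dz,'collar bottom front',P(.017,.076),'collar top front',P(.017,.082),'grip base front',P(.011,.082),'head front',P(.011,.114),'head back',P(-.011,.114))
im,_=load('w8'); print(im[254:335,324].min(1)); print('cols at row 270',im[270,285:365:2].min(1))
E
```

```text
0 collar bottom front 254.3 collar top front 258.6 grip base front 269.7 head front 300.2 head back 345.4
0.004 collar bottom front 257.1 collar top front 261.5 grip base front 272.9 head front 305.0 head back 351.1
0.008 collar bottom front 260.0 collar top front 264.7 grip base front 276.3 head front 310.1 head back 357.1
[202 203 203 206 209 212 123  95  96  98 105 190 195 195 192 190 192 193
 190 193 191 200  96  89  87  91  92  90  92  93  91  89  92  92  91  93
  90  94  91  91  95  92  86  92  91  94  94  92  95  91  92  89  89  92
  89  92  89  90 103 126 139 139 137 137 143 141 137 139 137 136 138 139
 143 138 140 136 139 135 135 135 137]
cols at row 270 [223 221 209 201 199 196 197 202 156 123 115 164 202 189 193 194 193 191
 190 190 192 193 188 184 192 193 203 204 201 183  92  84  90 117 133 138
 139 140 140 136]
```

By image, collar rows 260/265 and head front row 312, the collar is about 8 mm proud and wedged by a slight tilt. I'll let go so the pin frees itself, then press on the head from above with shut fingers.

```bash
python3 -m crank '[[0,0,-0.04,0],[0,0,-0.06,0],[0,0,-0.06,0],[0,0,-0.06,0]]' -1 40
python3 -m crank '[[0,0,0,0],[0,0,0,0],[0,0,0,0],[0,0,0,0],[0,0,-0.1,0],[0,0,-0.2,0],[0,0,-0.25,0],[0,0,-0.25,0]]' 0.2
python3 - <<'E'
from h import *
st(); im,m=snap('wrist','w9'); H=np.array([.5475,-.2441,0]); ex=np.array([.988,-.156,0])
for dz in (0,.004,.008,.012):
  P=lambda dx,z: round(proj(m,H+ex*dx+np.array([0,0,z+dz]))[1],1)
  print(dz,P(.017,.076),P(.017,.082),P(.011,.082),P(.011,.114),P(-.011,.114))
c=int(proj(m,H+[0,0,.1])[0]); print(c,shift(H+[0,0,.14]-np.array(arm.get_obs()['tool_pos'])))
print(im[190:360:2,c].min(1))
for v in (255,265,275,285): print(v,im[v,285:365:2].min(1))
E
```

```text
t: 19.78
tool_pos: [0.5445, -0.2442, 0.0954]
eef_rot: [0.002, 0.997, -0.078, 0.005]
wrist_force: [11.9, -5.6, -13.6]
finger_gap: 0.22
finger_force: 95.2
t: 20.45
tool_pos: [0.5434, -0.2433, 0.1506]
eef_rot: [0.002, 0.997, -0.078, 0.003]
wrist_force: [0.1, -0.7, 0.1]
finger_gap: 0.6
finger_force: 0.0
t 20.45 p [ 0.5434 -0.2433  0.1506] F [ 0.1 -0.7  0.1] gap 0.6 ff 0.0
[[ 0.988 -0.156  0.006]
 [-0.156 -0.988 -0.004]
 [ 0.006  0.003 -1.   ]]
q [-0.539  0.231  1.757 -0.     1.147  1.189]
0 221.2 223.6 232.4 248.8 284.0
0.004 222.8 225.3 234.2 251.2 287.1
0.008 224.4 227.0 236.1 253.7 290.2
0.012 226.1 228.7 238.0 256.4 293.5
326 [0.0262109  0.00276365 0.0442537 ]
[236 237 236 244 147  95 119 230 210 210 210 213 218 210 209 151  91 209
 206 207 209 130  98  99  97  97  97  99  97 203 228 226 225 233 145 145
 146 146 145 140 149 148 152 152 149 148 165 229 222 223 222 221 222 222
 221 221 221 223  98 107 104 110 114 116 111 110 111 120 112 113 114 118
 110 110 110 113 115 111 112 110 114 111 109 115 112]
255 [229 227 229 227 228 227 219 218 217 216 215 218 155 186 235 228 229 228
 225 226 226 227 227 226 226 226 229 239 180  82 147 146 147 143 145 143
 145 144 145 142]
265 [223 221 223 224 225 210 208 214 207 212 212 199 231 228 227 224 225 228
 189 143 145 146 144 153 154 151 149 150 148 151 172 224 220 219 218 220
 219 219 217 218]
275 [228 221 215 216 216 215 216 216 215 214 214 213 215 222 228 228 226 222
 224 185 151 151 148 148 151 149 150 150 184 227 225 223 224 225 223 224
 223 222 223 222]
285 [228 216 210 215 215 218 217 216 218 220 219 217 216 220 218 214 214 227
 225 227 227 228 227 227 227 228 227 226 228 227 226 226 224 225 226 223
 225 225 226 225]
```

Row by row, the released pin now matches a flush collar (220/224/232/248/284). I'll press lightly on the head with shut fingers to confirm the height.

```bash
python3 -m crank '[[0.026,0.003,0,0],[0.026,0.003,0,0],[0.026,0.003,0,0],[0.026,0.003,0,0],[0.026,0.003,0,0],[0.026,0.003,0,0]]' -1 40
python3 -m crank '[[0,0,0.05,0],[0,0,0.1,0],[0,0,0.15,0],[0,0,0.17,0],[0,0,0.17,0],[0,0,0.17,0]]'
python3 -m crank '[[0,0,0.01,0],[0,0,0.02,0],[0,0,0.03,0],[0,0,0.03,0]]'
```

```text
t: 21.0
tool_pos: [0.5459, -0.2432, 0.1463]
eef_rot: [-0.0, 0.997, -0.078, -0.0]
wrist_force: [-0.1, -1.2, 0.5]
finger_gap: 0.006
finger_force: 0.0
t: 21.5
tool_pos: [0.5458, -0.2433, 0.1141]
eef_rot: [-0.0, 0.997, -0.078, -0.001]
wrist_force: [-4.8, 1.9, 11.7]
finger_gap: 0.003
finger_force: 5.4
t: 21.83
tool_pos: [0.5462, -0.2435, 0.1139]
eef_rot: [-0.0, 0.997, -0.078, -0.001]
wrist_force: [-14.9, 6.2, 35.6]
finger_gap: -0.001
finger_force: 17.6
```

```bash
python3 -m crank '[[0,0,-0.03,0],[0,0,-0.1,0],[0,0,-0.25,0],[0,0,-0.4,0],[0,0,-0.5,0],[0,0,-0.5,0],[0,0,-0.5,0]]'
python3 - <<'E'
from h import *
st(); im,m=snap('wrist','w10'); H=np.array([.5475,-.2441,0]); ex=np.array([.988,-.156,0]); ey=np.array([-.156,-.988,0])
P=lambda dx,dy,z: np.round(proj(m,H+ex*dx+ey*dy+np.array([0,0,z])),1)
print('collar front',P(.017,0,.076),'head front/back',P(.011,0,.114),P(-.011,0,.114),'head sides',P(0,-.011,.114),P(0,.011,.114),'collar sides',P(0,-.017,.082),P(0,.017,.082))
c=int(P(0,0,.1)[0]); r=int(P(0,0,.114)[1]); r2=int(P(0.008,0,.082)[1])
print('col',im[150:250,c].min(1)); print(r,im[r,c-30:c+30].min(1)); print(r2,im[r2,c-30:c+30].min(1))
E
```

```text
t: 22.42
tool_pos: [0.5468, -0.2438, 0.2075]
eef_rot: [0.0, 0.997, -0.078, 0.001]
wrist_force: [-0.1, 0.8, -0.7]
finger_gap: -0.001
finger_force: 0.0
t 22.42 p [ 0.5468 -0.2438  0.2075] F [-0.1  0.8 -0.7] gap -0.001 ff 0.0
[[ 0.988 -0.156  0.002]
 [-0.156 -0.988 -0.001]
 [ 0.002  0.001 -1.   ]]
q [-0.537  0.181  1.701  0.     1.257  1.191]
collar front [326.2 206.9] head front/back [326.3 226.5] [326.3 254.7] head sides [311.4 240.8] [341.2 240.8] collar sides [305.8 228.5] [346.7 228.5]
col [254 253 254 254 254 254 254 254 254 254 253 254 254 253 253 253 254 254
 252 250 250 250 250 250 249 250 250 250 250 250 249 250 250 250 250 250
 251 255 192 148 115 105 250 247 236 232 232 233 235 232 238 234 233 233
 234 238 149 132 241 234 232 231 233 231 237 165 113 118 118 116 118 115
 117 117 112 146 254 247 244 245 243 243 244 245 246 244 244 244 243 243
 241 243 242 244 245 246 247 247 247 246]
240 [246 247 247 247 243 238 238 238 238 239 238 238 240 239 238 239 250 249
 246 246 245 245 245 244 243 245 244 244 244 243 241 242 244 244 247 247
 246 245 244 245 245 245 245 246 236 191 159 231 247 245 244 245 244 244
 244 244 243 244 244 245]
219 [248 248 248 247 248 249 242 237 237 238 239 222 246 245 235 231 230 229
 228 232 226 182 141 138 135 133 132 127 120 120 116 117 115 115 115 112
 117 115 114 115 139 161 172 166 167 164 164 170 150 162 174 173 171 174
 172 174 173 174 172 173]
```

```bash
python3 -c "
from station import arm
print(arm.job_done())"
```

```text
the job is handed in; nothing more can be done
None
```

The collared pin is seated upright and flush through the fork and link, and the gripper has let go and is clear; the job was handed in at about 22.5 s of the 61 s, but the interface returned no verdict.

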